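# Find the rocking corner of the jig plate and set its shim

## Robot

A 6-joint arm with a two-finger parallel gripper is mounted at the origin on the work surface. World frame = base frame: x ahead of the robot, y to its left, z up, the work surface at z = 0. Lengths are in mm, angles in degrees, forces in N, time in s.
With the tool pointing down it reaches from about 325 to 875 mm from the base axis. Payload 4.4 kg.
Tool frame: the origin (TCP) lies at the very end of the fingers, on their centre line; the grasp point (between the pads) lies 19 mm behind it; y points along the fingers, x is the direction in which the jaws open and shut, and the axes are right-handed (so a half turn about y gives the same grasp; the last joint's range is limited). The gripper opens to 85 mm and grips with 20 to 120 N. Pads are 22 mm wide; open, the fingers measure 114 mm over their backs; the gripper's body (76 mm by 85 mm) begins 54 mm behind the grasp point. The pads swing forward as they close: fully open they stand 13 mm farther back than shut.
Start: joints at [-71.763, 11.837, 88.321, -0, 79.842, -8.623], TCP at [259.783, -512.972, 231.282] pointing down, gripper open.
Joint ranges: [-156.59, 156.59], [-49.26, 127.26], [12.9, 141.05], [-63.56, 243.56], [4.71, 150.69], [-161.64, 161.64]. Speed limits (degrees/s): [159.86, 159.86, 180, 180, 180, 180].

## Interface

Orientations are given as [roll, pitch, yaw] about the fixed x, y, z axes, in that order (R = Rz(yaw) Ry(pitch) Rx(roll)).
In Python, from cell import readout, vision, order gives the robot as it stands.
- The arm moves only by the tool arm_command, never from a script. Its arguments are lists of equal length, an entry for each row: "claw": the finger opening in cm, from 0 to 8.54; "travel": the shift along the world's x, y, z in cm, a list of three; "turn": the turn, a rotation vector about the world's x, y, z in rad, a list of three. In form: {"claw": [claw, ...], "travel": [[dx, dy, dz], ...], "turn": [[wx, wy, wz], ...]}. A call has 1 to 5 rows; each row is the pose to reach, as a shift and turn from the pose commanded when the call began; what a row does not reach only later rows make up. A row lasts 1/10 s, in which the tool goes at most 50 mm and 8.59 degrees, less where a joint would pass 70% of its speed; a pose out of reach is approached as far as the arm can. A call with a gripper value outside its range is refused whole. The fingers move at their own pace and stop on an object; "squeeze" is the grip in N (left out, the last holds). Time passes only in rows, so rows that repeat a pose let the fingers close. It gives the time, the measured TCP pose, the force and the opening at its end, in the units of the state.
- readout.get_state(): the state, without advancing time (a new reading comes with each control period).
- vision.camera(name): name is "scene" or "top" or "wrist"; returns a dict with "img" (384x512x3 uint8, red, green, blue), "intrinsics" (3x3 intrinsics, pixels), "D" ([k1, k2, p1, p2, k3] as OpenCV has them; the pictures are not rectified), "extrinsics" (4x4, takes a point from camera to world coordinates); the wrist camera has in their place "tool_from_camera" (4x4, takes a point from camera to tool coordinates, whose origin is the TCP and whose axes are the tool frame's). Camera axes: x right, y down, z forward; pixel columns grow to the right and rows downward; lengths in mm; the calibration is good to about 2 mm. A picture is of the moment at which its call begins: read the wrist's pose just before it. There is no depth.
- order.job_done(): hands the job in, once; it reports no verdict.
The state is a dict: "clock": time; "q": joint angles; "qd": joint speeds; "joint_torque": joint torques, N m; "eef_pos": TCP position; "eef_rot": TCP orientation; "wrist_force": force on the tool from outside, world axes, zero at the start; "moment": the same for the moment, N m; "gripper_width": finger opening in mm.
Only numpy, scipy, OpenCV 4.12 (cv2) and the standard library are available. Lean on these libraries where they do the work, as an engineer would, in place of code of your own. Each camera call takes 0.05 s, during which the arm holds its last target. There are 200 camera calls.

## Task

One corner of the loose aluminium jig plate rocks. With your fingertips press down on the green dots at its corners, one after another, until you find the corner that gives, then press the yellow shim button standing at that corner all the way down to its stop, and take the hand away. Leave the other three buttons up, do not lift or shift the plate, and leave everything around it as it is.

Things in the scene. Friction and masses are not known exactly. Their poses are not given: they have to be found in the camera images.
- plate: loose aluminium jig plate, 186 x 236 x 8 mm, 0.75 kg, level, a 36 mm square notch cut out of each corner. Origin at its centre, 12 mm below its top face (which is 44 mm above the table); x along the 186 mm side, y along the 236 mm side, z up. It rests by four small pegs near its corners on four round feet, three firm and one springy (which one is unknown and cannot be seen)
- board: fixed plywood board 270 x 320 x 12 mm under the feet; origin under its centre. The feet are steel discs 96 mm across. Pressed with about 3 to 8 N on the green dot over the springy foot, the plate's corner sinks up to 5 mm to a stop, and it comes back up when let go; over a firm foot it sinks less than 1 mm
- dot_front_right (a point): centre of the green dot (20 mm across, on the plate's top face) at the plate's -x, -y corner (plate axes): the place to press with a fingertip. The button of the same corner stands 45 mm further out along the diagonal
- dot_front_left (a point): centre of the green dot (20 mm across, on the plate's top face) at the plate's -x, +y corner (plate axes): the place to press with a fingertip. The button of the same corner stands 45 mm further out along the diagonal
- dot_rear_right (a point): centre of the green dot (20 mm across, on the plate's top face) at the plate's +x, -y corner (plate axes): the place to press with a fingertip. The button of the same corner stands 45 mm further out along the diagonal
- dot_rear_left (a point): centre of the green dot (20 mm across, on the plate's top face) at the plate's +x, +y corner (plate axes): the place to press with a fingertip. The button of the same corner stands 45 mm further out along the diagonal
- shim_a_top (a point): centre of the top of one of the four yellow round shim buttons (28 mm across), each standing in a corner notch of the plate. The letters are not tied to corners: the button of a corner is the one nearest to its green dot. At first its top stands 10 to 12 mm above the plate's top face; fully down it is 3 mm above that face
- shim_a (a joint): how far the button under point shim_a_top is pressed: 0 = fully up, 0.009 m = fully down on its stop. It starts at 0 to 0.002, needs about 8 N to move, and stays where it is left. Down, it drives a shim up 6 mm in that foot: this makes the springy corner firm and level, but lifts a firm corner by 4 mm
- shim_b_top (a point): centre of the top of one of the four yellow round shim buttons (28 mm across), each standing in a corner notch of the plate. The letters are not tied to corners: the button of a corner is the one nearest to its green dot. At first its top stands 10 to 12 mm above the plate's top face; fully down it is 3 mm above that face
- shim_b (a joint): how far the button under point shim_b_top is pressed: 0 = fully up, 0.009 m = fully down on its stop. It starts at 0 to 0.002, needs about 8 N to move, and stays where it is left. Down, it drives a shim up 6 mm in that foot: this makes the springy corner firm and level, but lifts a firm corner by 4 mm
- shim_c_top (a point): centre of the top of one of the four yellow round shim buttons (28 mm across), each standing in a corner notch of the plate. The letters are not tied to corners: the button of a corner is the one nearest to its green dot. At first its top stands 10 to 12 mm above the plate's top face; fully down it is 3 mm above that face
- shim_c (a joint): how far the button under point shim_c_top is pressed: 0 = fully up, 0.009 m = fully down on its stop. It starts at 0 to 0.002, needs about 8 N to move, and stays where it is left. Down, it drives a shim up 6 mm in that foot: this makes the springy corner firm and level, but lifts a firm corner by 4 mm
- shim_d_top (a point): centre of the top of one of the four yellow round shim buttons (28 mm across), each standing in a corner notch of the plate. The letters are not tied to corners: the button of a corner is the one nearest to its green dot. At first its top stands 10 to 12 mm above the plate's top face; fully down it is 3 mm above that face
- shim_d (a joint): how far the button under point shim_d_top is pressed: 0 = fully up, 0.009 m = fully down on its stop. It starts at 0 to 0.002, needs about 8 N to move, and stays where it is left. Down, it drives a shim up 6 mm in that foot: this makes the springy corner firm and level, but lifts a firm corner by 4 mm
- former: bystander, not to be disturbed: turned wooden former with a brass knob, 54 mm across, 38 mm high, standing loose at the middle of the plate; origin under its centre
- screwdriver: bystander, not to be disturbed: screwdriver lying on the table left of the board
- glue_jar: bystander, not to be disturbed: glue jar, 60 mm across, 75 mm high, right of the board
- offcut: bystander, not to be disturbed: wooden offcut 90 x 40 x 22 mm, right of the board
- printed_box: bystander, not to be disturbed: white box printed green, 100 mm cube, left
- printed_drum: bystander, not to be disturbed: white drum printed green, 100 mm across, 110 mm high, right

How it is judged:
By the outcome, as a careful person would: the job done as asked, in the order asked, and still so for the second after the job is handed in, with the robot touching nothing.
It also fails if it takes over 42 s, if anything falls off the work surface, if the arm or the gripper's body presses on something with over 40 N, if the wrist force passes 120 N, or if a joint passes its speed limit or range.

## Working session

There is one attempt and no reset: what is moved stays moved. The work goes in short steps, Python scripts to look and compute and a tool call to move; the robot and the scene stay as the last step left them, time stands still between calls to the robot, and variables do not carry over. Pictures are saved under pics/ and viewed, about 8 in all and at most 12, crops included, and the job is handed in when it is done.

Besides the shell and the picture viewer there is one more tool, called after "Emit:" by a JSON object that holds its "method" and its "body", one argument or row to a line. arm_command: Moves the arm, as the interface text tells. Its arguments: {"type":"object","properties":{"claw":{"type":"array"},"travel":{"type":"array"},"turn":{"type":"array"},"squeeze":{"type":"number"}},"required":["claw","travel","turn"]}

```bash
mkdir -p pics; ls; cat > h.py <<'E'
import numpy as np, cv2
from cell import readout, vision, order
def save(c,n): cv2.imwrite(f'pics/{n}.png',cv2.cvtColor(c['img'],cv2.COLOR_RGB2BGR))
def cast(c,uv,z,T=None):
    K=np.array(c['intrinsics'],float);D=np.array(c['D'],float);T=np.array(c['extrinsics']) if T is None else T
    p=cv2.undistortPoints(np.array(uv,float).reshape(-1,1,2),K,D).reshape(-1,2)
    d=np.c_[p,np.ones(len(p))]@T[:3,:3].T;o=T[:3,3]
    return o+d*((z-o[2])/d[:,2])[:,None]
def blobs(img,lo,hi,amin=25):
    m=cv2.inRange(cv2.cvtColor(img,cv2.COLOR_RGB2HSV),lo,hi)
    n,l,s,ce=cv2.connectedComponentsWithStats(m)
    return [(ce[i],s[i]) for i in range(1,n) if s[i][4]>=amin]
E
python3 - <<'E'
from h import *
print(readout.get_state())
for n in('top','scene'):
    c=vision.camera(n);save(c,n+'0');print(n,np.round(c['extrinsics'],2).tolist())
    for nm,lo,hi,z in(('green',(45,80,50),(85,255,255),44),('yellow',(20,110,100),(34,255,255),55)):
        for ce,s in blobs(c['img'],lo,hi): print(nm,ce.round(1),s,cast(c,ce,z).round(1))
im=np.vstack([cv2.imread('pics/top0.png'),cv2.imread('pics/scene0.png')]);cv2.imwrite('pics/both0.png',cv2.resize(im,None,fx=.78,fy=.78))
E
```

```text
pics
{'clock': 0.0, 'q': array([-7.17618608e+01,  1.18826603e+01,  8.84054902e+01,  1.64578598e-03,
        7.98402306e+01, -8.62495705e+00]), 'qd': array([ 0.03404721,  0.10502346, -0.02375909,  0.03557313, -0.09474309,
       -0.02785202]), 'joint_torque': array([ 8.23086589e-05, -3.83038151e+01, -2.91599607e+01, -3.71497654e-04,
        1.04646297e-02, -1.74174249e-05]), 'eef_pos': array([ 259.56257337, -512.23973301,  230.13576908]), 'eef_rot': array([-89.97914614,   0.12668645, -63.13717283]), 'wrist_force': array([ 0.34607517, -0.49502752, -0.34306764]), 'moment': array([0.04457685, 0.00496843, 0.01319514]), 'gripper_width': 85.14525218735484}
top [[-0.02, -1.0, 0.05, 506.97], [-1.0, 0.02, -0.0, -1.64], [0.0, -0.05, -1.0, 1334.44], [0.0, 0.0, 0.0, 1.0]]
green [243.3 184.5] [241 182   6   6  30] [[592.4  44.3  44. ]]
green [288.4 197.5] [286 195   6   6  31] [[553.4 -83.5  44. ]]
green [336.  213.2] [327 204  19  19 274] [[ 506.2 -218.5   44. ]]
green [234.7 214.2] [232 211   6   7  32] [[508.2  70.   44. ]]
green [279.9 227.2] [277 224   7   7  34] [[469.2 -57.8  44. ]]
yellow 
[... 325 characters left out ...]
ow [288.1 241.1] [284 237   9  10  69] [[430.1 -79.6  55. ]]
scene [[0.0, 0.82, -0.57, 1216.05], [1.0, 0.0, 0.01, -18.17], [0.01, -0.57, -0.82, 1035.73], [0.0, 0.0, 0.0, 1.0]]
green [189.1 178.8] [182 172  16  15 182] [[ 486.9 -217.2   44. ]]
yellow [232.3 163.4] [229 160   8   8  49] [[431.  -77.4  55. ]]
yellow [290.8 178. ] [287 175   8   7  48] [[490.2 113.5  55. ]]
yellow [248.2 185.6] [245 183   8   6  38] [[520.8 -24.2  55. ]]
yellow [216.9 200. ] [213 197   9   7  49] [[ 576.4 -120.9   55. ]]
yellow [482.1 247.3] [463 209  49  58 405] [[741.6 669.6  55. ]]
yellow [279.  216.4] [275 213   9   8  57] [[634.3  69.4  55. ]]
yellow [495.6 245.2] [493 242   6   8  30] [[735.5 715.   55. ]]
```

View pics/top0.png

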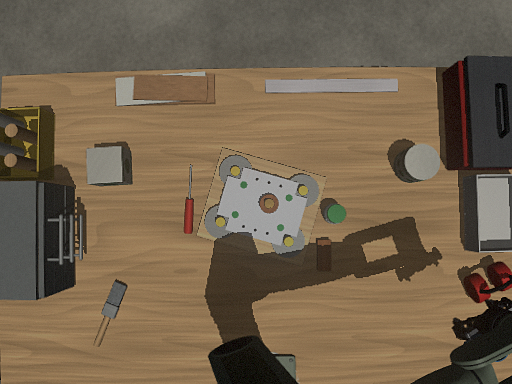

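View pics/scene0.png

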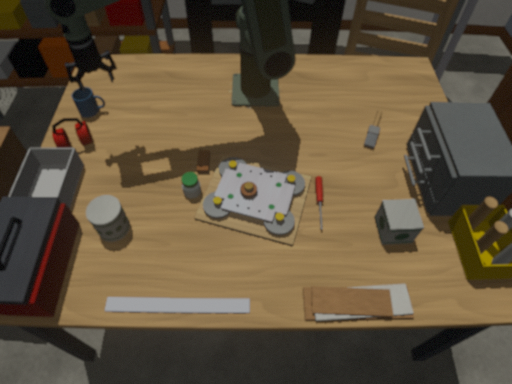

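The top view (first picture) shows the plate at about px (262,206), with buttons at (235,171), (303,190), (220,221) and (288,241). The scene view agrees on all four within about 3 mm. Next I shut the fingers and move over the front-right dot at about (470,-57).

Emit:
{"method": "arm_command", "body": {
  "claw": [0,0,0,0,0],
  "travel": [
    [2,4.3,0],
    [4,8.6,0],
    [6,12.9,0],
    [8,17.2,0],
    [10,21.5,0]
  ],
  "turn": [
    [0,0,0],
    [0,0,0],
    [0,0,0],
    [0,0,0],
    [0,0,0]
  ]
}}

```text
clock: 0.6
eef_pos: [360.0, -296.0, 230.8]
eef_rot: [-90.0, 0.0, -63.2]
wrist_force: [1.1, -0.2, 0.4]
gripper_width: 12.7
```

Emit:
{"method": "arm_command", "body": {
  "claw": [0,0,0,0,0],
  "travel": [
    [2,4.3,0],
    [4,8.6,0],
    [6,12.9,0],
    [8,17.2,0],
    [10,21.5,0]
  ],
  "turn": [
    [0,0,0],
    [0,0,0],
    [0,0,0],
    [0,0,0],
    [0,0,0]
  ]
}}

```text
clock: 1.1
eef_pos: [460.0, -81.0, 231.0]
eef_rot: [-90.0, 0.0, -63.1]
wrist_force: [0.3, -1.1, 0.9]
gripper_width: -0.1
```

Emit:
{"method": "arm_command", "body": {
  "claw": [0,0,0,0,0],
  "travel": [
    [1,2.6,0],
    [1,2.6,-3],
    [1,2.6,-6],
    [1,2.6,-8],
    [1,2.6,-8]
  ],
  "turn": [
    [0,0,0],
    [0,0,0],
    [0,0,0],
    [0,0,0],
    [0,0,0]
  ]
}}

```text
clock: 1.6
eef_pos: [466.5, -55.8, 147.6]
eef_rot: [-90.4, 0.3, -63.1]
wrist_force: [0.4, 0.3, 0.5]
gripper_width: -0.0
```

```bash
python3 - <<'E'
from h import *
from scipy.spatial.transform import Rotation as R
vision.camera('wrist')
for k in range(2):
    s=readout.get_state();c=vision.camera('wrist')
    print(s['clock'],s['eef_pos'].round(1),s['eef_rot'].round(2),s['wrist_force'].round(2))
T=np.eye(4);T[:3,:3]=R.from_euler('xyz',s['eef_rot'],degrees=True).as_matrix();T[:3,3]=s['eef_pos']
T=T@np.array(c['tool_from_camera']);save(c,'w1');print(T[:3,3].round(1))
for nm,lo,hi,z in(('green',(45,80,50),(85,255,255),44),('yellow',(20,110,100),(34,255,255),55)):
    for ce,st in blobs(c['img'],lo,hi,150): print(nm,ce.round(1),st,cast(c,ce,z,T).round(1))
E
```

```text
1.65 [468.2 -56.4 149.6] [-90.19   0.19 -63.13] [ 0.47 -0.42 -0.1 ]
1.7 [469.6 -56.9 151.2] [-9.004e+01  4.000e-02 -6.314e+01] [ 0.53  0.11 -0.33]
[539.2 -20.5 294.6]
green [119.   60.2] [106  46  27  30 641] [[507.9  73.   44. ]]
green [352.9 102.7] [347  89  13  28 247] [[555.7 -85.9  44. ]]
green [259.5 188.6] [247 177  26  24 499] [[468.8 -55.7  44. ]]
green [472.8 248.5] [ 439  216   69   65 3460] [[ 502.4 -237.1   44. ]]
yellow [403.1  19.1] [363   0  95  62 975] [[615.7 -84.9  55. ]]
yellow [39.5 54.4] [ 29  40  28  36 556] [[489.3 120.   55. ]]
yellow [ 4.8 79. ] [  0  61  15  34 217] [[463.2 138.4  55. ]]
yellow [467.6 105.5] [449  70  34  69 558] [[ 591.  -155.5   55. ]]
yellow [412.9 104.5] [ 394   85   39   40 1220] [[ 573.2 -120.6   55. ]]
yellow [168.9 210.6] [ 127  175   82   79 1738] [[426.   -1.7  55. ]]
yellow [340.  219.1] [328 208  22  22 151] [[ 477.8 -118.9   55. ]]
yellow [325.6 240.8] [307 221  37  47 358] [[ 457.4 -118.3   55. ]]
yellow [264.3 239.5] [247 233  33  20 296] [[437.2 -75.9  55. ]]
yellow [469.3 331.8] [440 317  58  28 192] [[ 437.8 -277.8   55. ]]
```

View pics/w1.png

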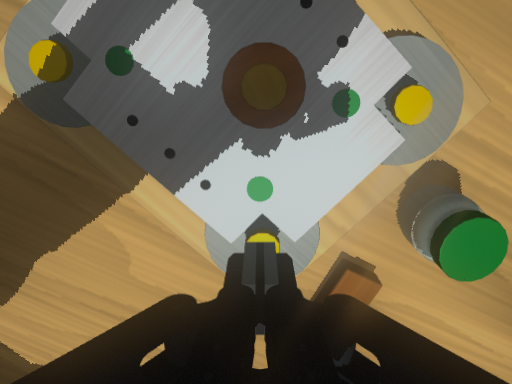

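The wrist view shows the front-right dot at px (260,189), which casts to (469,-56), right under the fingertips. Now I descend.

Emit:
{"method": "arm_command", "body": {
  "claw": [0,0,0,0,0],
  "travel": [
    [0,0,-4],
    [0,0,-8],
    [0,0,-9.8],
    [0,0,-9.8],
    [0,0,-9.8]
  ],
  "turn": [
    [0,0,0],
    [0,0,0],
    [0,0,0],
    [0,0,0],
    [0,0,0]
  ]
}}

```text
clock: 2.25
eef_pos: [471.3, -57.6, 54.8]
eef_rot: [-89.9, -0.1, -63.2]
wrist_force: [0.7, 1.5, -0.8]
gripper_width: -0.1
```

Emit:
{"method": "arm_command", "body": {
  "claw": [0,0,0,0,0],
  "travel": [
    [0,0,-0.2],
    [0,0,-0.4],
    [0,0,-0.6],
    [0,0,-0.6],
    [0,0,-0.6]
  ],
  "turn": [
    [0,0,0],
    [0,0,0],
    [0,0,0],
    [0,0,0],
    [0,0,0]
  ]
}}

```text
clock: 2.75
eef_pos: [469.9, -57.0, 47.4]
eef_rot: [-90.0, -0.0, -63.1]
wrist_force: [-0.3, -0.6, -0.4]
gripper_width: 0.3
```

Emit:
{"method": "arm_command", "body": {
  "claw": [0,0,0,0],
  "travel": [
    [0,0,-0.1],
    [0,0,-0.2],
    [0,0,-0.2],
    [0,0,-0.2]
  ],
  "turn": [
    [0,0,0],
    [0,0,0],
    [0,0,0],
    [0,0,0]
  ]
}}

```text
clock: 3.15
eef_pos: [469.7, -57.0, 45.2]
eef_rot: [-90.0, 0.0, -63.1]
wrist_force: [0.4, 0.1, -0.5]
gripper_width: 0.1
```

Emit:
{"method": "arm_command", "body": {
  "claw": [0,0,0,0],
  "travel": [
    [0,0,-0.1],
    [0,0,-0.15],
    [0,0,-0.15],
    [0,0,-0.15]
  ],
  "turn": [
    [0,0,0],
    [0,0,0],
    [0,0,0],
    [0,0,0]
  ]
}}

```text
clock: 3.55
eef_pos: [469.9, -57.0, 44.0]
eef_rot: [-90.0, -0.0, -63.1]
wrist_force: [-1.6, -0.4, 3.6]
gripper_width: -0.2
```

Emit:
{"method": "arm_command", "body": {
  "claw": [0,0,0,0],
  "travel": [
    [0,0,-0.05],
    [0,0,-0.05],
    [0,0,-0.05],
    [0,0,-0.05]
  ],
  "turn": [
    [0,0,0],
    [0,0,0],
    [0,0,0],
    [0,0,0]
  ]
}}

```text
clock: 3.95
eef_pos: [469.8, -57.0, 43.5]
eef_rot: [-90.0, -0.0, -63.1]
wrist_force: [-1.6, 0.0, 5.5]
gripper_width: -0.0
```

Emit:
{"method": "arm_command", "body": {
  "claw": [0,0,0,0],
  "travel": [
    [0,0,-0.05],
    [0,0,-0.05],
    [0,0,-0.05],
    [0,0,-0.05]
  ],
  "turn": [
    [0,0,0],
    [0,0,0],
    [0,0,0],
    [0,0,0]
  ]
}}

```text
clock: 4.35
eef_pos: [469.7, -57.0, 43.0]
eef_rot: [-90.0, -0.0, -63.1]
wrist_force: [-1.6, -0.4, 6.1]
gripper_width: -0.1
```

Emit:
{"method": "arm_command", "body": {
  "claw": [0,0,0,0],
  "travel": [
    [0,0,-0.05],
    [0,0,-0.05],
    [0,0,-0.05],
    [0,0,-0.05]
  ],
  "turn": [
    [0,0,0],
    [0,0,0],
    [0,0,0],
    [0,0,0]
  ]
}}

```text
clock: 4.75
eef_pos: [469.7, -57.1, 42.6]
eef_rot: [-90.0, -0.0, -63.1]
wrist_force: [-2.6, 0.3, 6.2]
gripper_width: 0.0
```

Emit:
{"method": "arm_command", "body": {
  "claw": [0,0,0,0],
  "travel": [
    [0,0,-0.05],
    [0,0,-0.1],
    [0,0,-0.1],
    [0,0,-0.1]
  ],
  "turn": [
    [0,0,0],
    [0,0,0],
    [0,0,0],
    [0,0,0]
  ]
}}

```text
clock: 5.15
eef_pos: [469.6, -57.1, 41.7]
eef_rot: [-90.0, 0.0, -63.1]
wrist_force: [-2.5, 1.2, 7.7]
gripper_width: -0.0
```

Emit:
{"method": "arm_command", "body": {
  "claw": [0,0,0,0],
  "travel": [
    [0,0,-0.05],
    [0,0,-0.1],
    [0,0,-0.1],
    [0,0,-0.1]
  ],
  "turn": [
    [0,0,0],
    [0,0,0],
    [0,0,0],
    [0,0,0]
  ]
}}

```text
clock: 5.55
eef_pos: [469.4, -57.2, 40.8]
eef_rot: [-90.1, 0.0, -63.1]
wrist_force: [-4.2, -0.0, 9.3]
gripper_width: 0.2
```

```bash
python3 - <<'E'
from h import *
c=vision.camera('wrist');save(c,'w2')
s=readout.get_state();print(s['eef_pos'].round(2),s['wrist_force'].round(2),s['moment'].round(3),s['joint_torque'].round(1))
E
```

```text
[469.44 -57.15  40.75] [-3.83 -0.81  8.24] [ 0.003  0.611 -0.043] [  0.3 -29.6 -21.1   0.3  -1.1   0. ]
```

The front-right corner sinks more than 3 mm at 6–9 N. For comparison I'll let it up and press front-left, about (509,71).

Emit:
{"method": "arm_command", "body": {
  "claw": [0,0,0,0,0],
  "travel": [
    [0,0,0.2],
    [0,0,0.4],
    [0,0,0.8],
    [0,0,2],
    [0,0,4]
  ],
  "turn": [
    [0,0,0],
    [0,0,0],
    [0,0,0],
    [0,0,0],
    [0,0,0]
  ]
}}

```text
clock: 6.1
eef_pos: [468.4, -56.5, 79.8]
eef_rot: [-90.1, 0.1, -63.1]
wrist_force: [0.2, -0.5, 0.0]
gripper_width: -0.1
```

Emit:
{"method": "arm_command", "body": {
  "claw": [0,0,0,0,0],
  "travel": [
    [1,3.2,0],
    [2,6.4,0],
    [3,9.6,0],
    [3.9,12.8,0],
    [3.9,12.8,0]
  ],
  "turn": [
    [0,0,0],
    [0,0,0],
    [0,0,0],
    [0,0,0],
    [0,0,0]
  ]
}}

```text
clock: 6.6
eef_pos: [510.0, 74.2, 81.2]
eef_rot: [-89.9, -0.0, -62.9]
wrist_force: [-0.3, -1.5, 0.1]
gripper_width: -0.1
```

Emit:
{"method": "arm_command", "body": {
  "claw": [0,0,0,0,0],
  "travel": [
    [0,0,-2],
    [0,0,-3.2],
    [0,0,-3.4],
    [0,0,-3.4],
    [0,0,-3.4]
  ],
  "turn": [
    [0,0,0],
    [0,0,0],
    [0,0,0],
    [0,0,0],
    [0,0,0]
  ]
}}

```text
clock: 7.1
eef_pos: [509.2, 70.5, 46.7]
eef_rot: [-90.0, -0.0, -63.2]
wrist_force: [-0.4, 0.0, 0.0]
gripper_width: 0.1
```

Emit:
{"method": "arm_command", "body": {
  "claw": [0,0,0,0,0],
  "travel": [
    [0,0,-0.1],
    [0,0,-0.2],
    [0,0,-0.25],
    [0,0,-0.25],
    [0,0,-0.25]
  ],
  "turn": [
    [0,0,0],
    [0,0,0],
    [0,0,0],
    [0,0,0],
    [0,0,0]
  ]
}}

```text
clock: 7.6
eef_pos: [509.0, 71.0, 44.1]
eef_rot: [-90.0, -0.0, -63.1]
wrist_force: [0.5, -1.1, 1.8]
gripper_width: -0.2
```

Emit:
{"method": "arm_command", "body": {
  "claw": [0,0,0,0],
  "travel": [
    [0,0,-0.05],
    [0,0,-0.05],
    [0,0,-0.05],
    [0,0,-0.05]
  ],
  "turn": [
    [0,0,0],
    [0,0,0],
    [0,0,0],
    [0,0,0]
  ]
}}

```text
clock: 8.0
eef_pos: [509.0, 71.0, 44.0]
eef_rot: [-90.0, -0.0, -63.1]
wrist_force: [-1.1, -0.8, 6.5]
gripper_width: 0.2
```

Emit:
{"method": "arm_command", "body": {
  "claw": [0,0,0,0],
  "travel": [
    [0,0,-0.03],
    [0,0,-0.03],
    [0,0,-0.03],
    [0,0,-0.03]
  ],
  "turn": [
    [0,0,0],
    [0,0,0],
    [0,0,0],
    [0,0,0]
  ]
}}

```text
clock: 8.4
eef_pos: [509.0, 71.0, 44.0]
eef_rot: [-90.0, -0.0, -63.1]
wrist_force: [-2.8, -0.4, 8.0]
gripper_width: -0.6
```

Front-left is firm: it stays at 44.0 mm at 8 N, so the front-right corner is the one that gives. I now go to its button at about (430.5,-78.5).

Emit:
{"method": "arm_command", "body": {
  "claw": [0,0,0,0,0],
  "travel": [
    [0,0,0.3],
    [0,0,2],
    [0,0,4],
    [0,0,5.5],
    [0,0,5.5]
  ],
  "turn": [
    [0,0,0],
    [0,0,0],
    [0,0,0],
    [0,0,0],
    [0,0,0]
  ]
}}

```text
clock: 8.9
eef_pos: [510.8, 71.1, 100.2]
eef_rot: [-89.7, -0.1, -63.1]
wrist_force: [0.4, -0.1, -0.2]
gripper_width: 0.0
```

Emit:
{"method": "arm_command", "body": {
  "claw": [0,0,0,0,0],
  "travel": [
    [-2,-3.8,0],
    [-4,-7.6,0],
    [-6,-11.4,0],
    [-7.8,-15,0],
    [-7.8,-15,0]
  ],
  "turn": [
    [0,0,0],
    [0,0,0],
    [0,0,0],
    [0,0,0],
    [0,0,0]
  ]
}}

```text
clock: 9.4
eef_pos: [428.3, -81.8, 96.8]
eef_rot: [-90.1, 0.0, -63.5]
wrist_force: [0.7, 0.9, -0.6]
gripper_width: -0.1
```

Emit:
{"method": "arm_command", "body": {
  "claw": [0,0,0,0,0],
  "travel": [
    [0,0,-2],
    [0,0,-3.5],
    [0,0,-3.9],
    [0,0,-3.9],
    [0,0,-3.9]
  ],
  "turn": [
    [0,0,0],
    [0,0,0],
    [0,0,0],
    [0,0,0],
    [0,0,0]
  ]
}}

```text
clock: 9.9
eef_pos: [431.2, -78.7, 59.2]
eef_rot: [-90.0, -0.0, -63.1]
wrist_force: [0.9, 0.4, -0.4]
gripper_width: -0.2
```

Emit:
{"method": "arm_command", "body": {
  "claw": [0,0,0,0,0],
  "travel": [
    [0,0,-0.1],
    [0,0,-0.2],
    [0,0,-0.4],
    [0,0,-0.5],
    [0,0,-0.5]
  ],
  "turn": [
    [0,0,0],
    [0,0,0],
    [0,0,0],
    [0,0,0],
    [0,0,0]
  ]
}}

```text
clock: 10.4
eef_pos: [431.1, -79.0, 54.5]
eef_rot: [-90.0, -0.0, -63.1]
wrist_force: [-1.1, 1.7, 3.9]
gripper_width: 0.0
```

Emit:
{"method": "arm_command", "body": {
  "claw": [0,0,0,0,0],
  "travel": [
    [0,0,-0.1],
    [0,0,-0.2],
    [0,0,-0.3],
    [0,0,-0.4],
    [0,0,-0.4]
  ],
  "turn": [
    [0,0,0],
    [0,0,0],
    [0,0,0],
    [0,0,0],
    [0,0,0]
  ]
}}

```text
clock: 10.9
eef_pos: [431.2, -79.1, 50.7]
eef_rot: [-90.0, -0.0, -63.1]
wrist_force: [-1.9, 1.1, 6.5]
gripper_width: -0.1
```

Emit:
{"method": "arm_command", "body": {
  "claw": [0,0,0,0,0],
  "travel": [
    [0,0,-0.1],
    [0,0,-0.2],
    [0,0,-0.3],
    [0,0,-0.3],
    [0,0,-0.3]
  ],
  "turn": [
    [0,0,0],
    [0,0,0],
    [0,0,0],
    [0,0,0],
    [0,0,0]
  ]
}}

```text
clock: 11.4
eef_pos: [431.1, -79.1, 47.7]
eef_rot: [-90.0, -0.0, -63.1]
wrist_force: [-2.1, 1.0, 6.5]
gripper_width: -0.1
```

Commanded 47.2, measured 47.7. I keep pressing in small steps until the stop shows as a force rise.

Emit:
{"method": "arm_command", "body": {
  "claw": [0,0,0,0],
  "travel": [
    [0,0,-0.05],
    [0,0,-0.1],
    [0,0,-0.1],
    [0,0,-0.1]
  ],
  "turn": [
    [0,0,0],
    [0,0,0],
    [0,0,0],
    [0,0,0]
  ]
}}

```text
clock: 11.8
eef_pos: [431.2, -79.1, 47.0]
eef_rot: [-90.0, -0.0, -63.1]
wrist_force: [-3.0, 0.7, 10.1]
gripper_width: -0.0
```

Emit:
{"method": "arm_command", "body": {
  "claw": [0,0,0,0],
  "travel": [
    [0,0,-0.05],
    [0,0,-0.05],
    [0,0,-0.05],
    [0,0,-0.05]
  ],
  "turn": [
    [0,0,0],
    [0,0,0],
    [0,0,0],
    [0,0,0]
  ]
}}

```text
clock: 12.2
eef_pos: [431.2, -79.1, 47.0]
eef_rot: [-90.0, -0.0, -63.1]
wrist_force: [-3.6, 0.6, 13.2]
gripper_width: 0.0
```

Emit:
{"method": "arm_command", "body": {
  "claw": [0,0,0,0,0],
  "travel": [
    [0,0,-0.05],
    [0,0,-0.08],
    [0,0,-0.08],
    [0,0,-0.08],
    [0,0,-0.08]
  ],
  "turn": [
    [0,0,0],
    [0,0,0],
    [0,0,0],
    [0,0,0],
    [0,0,0]
  ]
}}

```text
clock: 12.7
eef_pos: [431.3, -79.1, 46.9]
eef_rot: [-90.0, -0.0, -63.1]
wrist_force: [-6.5, 2.5, 20.0]
gripper_width: 0.3
```

Emit:
{"method": "arm_command", "body": {
  "claw": [0,0,0,0,0],
  "travel": [
    [0,0,0.2],
    [0,0,1],
    [0,0,4],
    [0,0,8],
    [0,0,12]
  ],
  "turn": [
    [0,0,0],
    [0,0,0],
    [0,0,0],
    [0,0,0],
    [0,0,0]
  ]
}}

```text
clock: 13.2
eef_pos: [430.0, -78.7, 165.5]
eef_rot: [-90.1, 0.1, -63.1]
wrist_force: [0.8, -0.4, -0.5]
gripper_width: 0.0
```

Emit:
{"method": "arm_command", "body": {
  "claw": [0,0,0,0,0],
  "travel": [
    [0,-4,2],
    [-1,-8,4],
    [-2,-12,5],
    [-4,-16,5],
    [-4,-16,5]
  ],
  "turn": [
    [0,0,0],
    [0,0,0],
    [0,0,0],
    [0,0,0],
    [0,0,0]
  ]
}}

```text
clock: 13.7
eef_pos: [389.2, -243.5, 215.6]
eef_rot: [-90.1, -0.2, -63.5]
wrist_force: [0.1, 1.1, -0.1]
gripper_width: 0.0
```

```bash
python3 - <<'E'
from h import *
from scipy.spatial.transform import Rotation as R
for n in('top','scene'):
    c=vision.camera(n);save(c,n+'1')
    for nm,lo,hi,z in(('green',(45,80,50),(85,255,255),44),('yellow',(20,110,100),(34,255,255),55)):
        for ce,s in blobs(c['img'],lo,hi): 
            p=cast(c,ce,z)[0]
            if abs(p[1])<250: print(n,nm,ce.round(1),p.round(1))
s=readout.get_state();print(s['clock'],s['eef_pos'].round(1),s['wrist_force'].round(1))
a=cv2.imread('pics/top1.png')[130:270,170:370];b=cv2.imread('pics/scene1.png')[130:270,150:350]
cv2.imwrite('pics/after.png',cv2.resize(np.hstack([a,b]),None,fx=2,fy=2,interpolation=cv2.INTER_CUBIC))
E
```

```text
top green [243.2 184.5] [592.4  44.6  44. ]
top green [288.4 197.4] [553.6 -83.4  44. ]
top green [234.6 214.3] [508.   70.2  44. ]
top yellow [234.9 170.6] [631.6  67.4  55. ]
top yellow [301.4 187.9] [ 579.4 -120.1   55. ]
top yellow [220.1 221.5] [488.3 111.   55. ]
scene yellow [290.8 178. ] [490.2 113.5  55. ]
scene yellow [248.1 185.5] [520.7 -24.4  55. ]
scene yellow [218.5 200.7] [ 578.8 -115.7   55. ]
scene yellow [279.  216.3] [634.1  69.6  55. ]
13.8 [ 390.2 -239.5  214.5] [-0.5  0.1  0.6]
```

View pics/after.png

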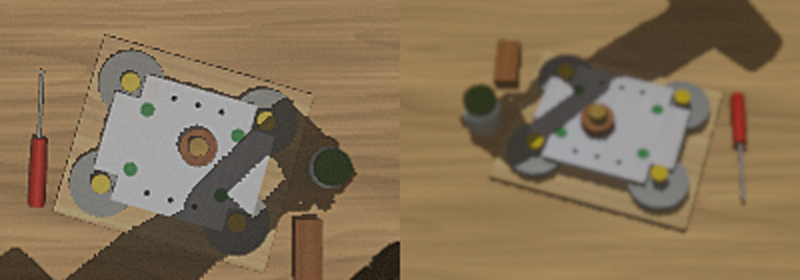

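The dots that can be seen have moved less than 0.3 mm, and the former and the things around the plate look as they were. The hand is clear, so I hand in.

```bash
python3 -c "
from cell import order; print(order.job_done())"
```

```text
the job is handed in; nothing more can be done
None
```

The front-right corner was the one that rocks. I pressed its shim button down to its stop and took the hand away.

- **Finding the corner:** The front-right dot sank from 44 mm to about 40.8 mm at 6–9 N. For comparison I then pressed front-left, which stayed at 44.0 mm at 8 N. I did not press the two rear corners.
- **Pressing the button:** The front-right button went from about 54.5 mm down to 47.0 mm, which is 3 mm above the plate's top face. There the force rose to 20 N with no further travel, so it was on its stop.
- **Last checks:** In the top view, the three dots I could re-measure had moved less than 0.3 mm. The buttons at rear-left and front-left measured the same as before in both cameras. The wrist force was near zero with the hand clear, at 13.8 s.
- **Less certain:** The arm's shadow covered the front-right corner and part of the rear-right button. The rear-right button therefore read about 6 mm off, though the hand never went near it. I did not press the front-right dot again to test that it is now firm.

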